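# Prop the sealer's cover ajar on its stay

### The job

Leave the chamber sealer's cover propped ajar to air: swing the cover right back past upright so that it rests open by itself and let go, flip the steel stay in the chamber up as far as it goes, then take the cover by its handle again and lower it gently (do not let it fall) until it rests on the stay's rubber foot. Leave the meal tray in the chamber and the other things round the sealer where they are.

Things in the scene. Friction and masses are not known exactly. Their poses are not given: they have to be found in the camera images.
- sealer: White open-topped sealing chamber, heavy and fixed, 210 mm (its x) by 250 mm (its y) by 90 mm high, walls and floor 8 mm thick. Origin at the centre of its underside on the work surface, z up. Its front, with a small grey control panel, faces its -x; the cover's hinge lies along its +x rim; the stay lies inside towards its +y side. The sealer's place and its yaw differ from start to start: its -x (front) points roughly to the robot's left.
- cover (a joint): Angle of the aluminium cover about its hinge, rad: 0 closed on the rim, growing as it opens, 1.57 upright, 1.8 leaning back on its stop. The cover is a flat plate 205 x 250 x 8 mm, about 0.5 kg, hinged freely: it falls shut from anywhere short of upright and leans back by itself beyond it. Its underside lies in the plane of the hinge line. Resting on the raised stay it stands at about 0.57 rad.
- cover_hinge (a point): Middle of the cover's hinge line, which runs along the sealer's y at the top of the rear rim (105 mm behind the sealer's centre, 90 mm above the work surface).
- cover_handle (a point): Middle of the cover's black bar handle: a round bar 12 mm thick and 110 mm long, parallel to the hinge, standing 48 mm beyond the cover's free edge in the plane of the cover (42 mm clear gap between bar and edge: with a wide-open gripper the inner finger lands on the cover), carried by an arm at each end. 253 mm from the hinge line and, with the cover closed, 5 mm above it.
- stay (a joint): Angle of the stay about its pivot, rad: 0 lying level in the chamber with its foot towards the hinge side (the sealer's +x), growing as the foot is flipped up and over towards the front, 1.57 upright, 1.75 at its stop, leaning 10 degrees past upright to the front. Starts near level (-0.1 to 0.03). Its pivot is stiff enough to hold it wherever it is left (0.06 N m). The weight of the cover pushes it against its stop.
- stay_pivot (a point): Pivot of the stay, on a small lug 45 mm in front of the sealer's centre and 68 mm to its +y side, 75 mm above the work surface. The stay swings in the upright plane along the sealer's x.
- stay_foot (a point): Centre of the stay's foot, 115 mm from the pivot. The stay is a round steel rod 12 mm thick; the foot is a black rubber roller 18 mm in diameter and 18 mm wide, across the end of the rod. Inside the chamber there is at least 40 mm free to each side of the rod, save at the lug by the pivot, and 40 mm or more below it.
- meal_in: Sealed black meal tray 150 x 100 x 31 mm lying in the chamber beside the stay. Origin under its centre. Not to be moved.
- meal_a: Sealed black meal tray 150 x 100 x 31 mm on the work surface in front of the sealer or behind it. Origin under its centre. Not to be moved.
- tray_stack: Stack of empty black trays, 150 x 100 x 56 mm, in front of the sealer or behind it. Origin under its centre. Not to be moved.
- squeeze: Yellow squeeze bottle, 56 mm in diameter, 160 mm tall, by the sealer's +y side, near its front corner. Origin under its centre. Not to be moved.
- jar: Amber jar, 70 mm in diameter, 85 mm tall, by the sealer's +y side, behind the bottle. Origin under its centre. Not to be moved.

How it is judged:
On the way, in this order (a step that is already met when the one before it is completed fails the run):
1. the cover is swung back past upright and let go, the stay still down (value of joint cover above 1.62 rad and contact force between the fingers and cover below 0.3 N and value of joint stay below 0.8 rad), for 0.2 s.
2. the stay is flipped up to its stop with the cover standing open (value of joint stay above 1.6 rad and value of joint cover above 1.5 rad), for 0.2 s.
At the end, for the whole second after the job is handed in: The cover rests on the raised stay (cover between 0.50 and 0.64 rad, bearing on the stay with more than 0.5 N, at rest), the stay is at its stop (more than 1.6 rad), and every meal tray, the tray stack, the squeeze bottle and the jar is within 30 mm of where it began (value of joint cover between 0.5 and 0.64 rad and value of joint stay above 1.6 rad and contact force between cover and stay above 0.5 N and velocity of joint cover between -0.05 and 0.05 rad/s and distance of each of meal_in, meal_a, tray_stack, squeeze, jar from where it was at the start of the episode below 0.03 m); the robot touches nothing.
It fails at once if the cover is let fall: closes faster than 2 rad/s (velocity of joint cover below -2 rad/s).
It fails at once if a bystander is shifted by more than 30 mm (distance of any of meal_in, meal_a, tray_stack, squeeze, jar from where it was at the start of the episode above 0.03 m).
It also fails if it takes over 72 s, if anything falls off the work surface, if the arm or the gripper's body presses on something with over 40 N, if the wrist force passes 120 N, or if a joint passes its speed limit or range.

### The arm

A 7-joint arm with a two-finger parallel gripper is mounted at the origin on the work surface. World frame = base frame: x ahead of the robot, y to its left, z up, the work surface at z = 0. Lengths are in m, angles in rad, forces in N, time in s.
With the tool pointing down it reaches from about 0.425 to 1.025 m from the base axis. Payload 9.4 kg.
Tool frame: the origin (TCP) lies midway between the tips of the shut fingers; the grasp point (between the pads) lies 19 mm behind it; z points along the fingers, y is the line along which they close (so a half turn about z gives the same grasp; the last joint's range is limited). The gripper opens to 85 mm and grips with 20 to 120 N. Pads are 22 mm wide; open, the fingers measure 114 mm over their backs; the gripper's body (76 mm by 85 mm) begins 54 mm behind the grasp point. The pads swing forward as they close: fully open they stand 13 mm farther back than shut.
Start: joints at [1.192, 0.599, -0.003, 1.599, 0.002, 0.943, -0.08], TCP at [0.215, -0.692, 0.231] pointing down, gripper open.
Joint ranges: [-2.57, 2.57], [-0.35, 1.97], [-1.29, 1.29], [0.11, 2.56], [-1.05, 4.19], [0.11, 1.86], [-2.63, 2.63]. Speed limits (rad/s): [2.22, 2.22, 3.01, 3.01, 3.14, 3.14, 3.14].

### API

Orientations are given as a unit quaternion [w, x, y, z].
In Python, from plant import bot gives the robot as it stands.
- The arm moves only by the tool jog_arm, never from a script. Its argument "steps" is a list of rows, each an object of numbers: "jaw": the opening in per cent of the stroke, from 0 (shut) to 100 (fully open); "x", "y", "z": the shift along the world's x, y, z in mm; "turn": the turn about the world's z in degrees. In form: [{"jaw": .., "x": .., "y": .., "z": .., "turn": ..}, ...]. A call has 1 to 12 rows; each row shifts and turns the commanded pose from where the row before left it; what a row does not reach is not made up. A row lasts 1/8 s, in which the tool goes at most 62.5 mm and 10.7 degrees, less where a joint would pass 70% of its speed; a pose out of reach is approached as far as the arm can. A call is refused whole if a number of a shift passes 62.5 or a number of a turn 10.7, either way. A call with a gripper value outside its range is refused whole. The fingers move at their own pace and stop on an object; the grip force is fixed at half the most. Time passes only in rows, so rows that do not move let the fingers close. It gives the time, the measured TCP pose, the force, the opening and the grip force at its end, in the units of the state.
- bot.get_state(): the state, without advancing time (a new reading comes with each control period).
- bot.grab_frame(name): name is "scene" or "side" or "wrist"; returns (picture, depth): 420x560x3 uint8, red, green, blue; 420x560 float32, m along the optical axis (not along the pixel's ray), 0 where there is no reading.
- bot.calibration(name): a dict with "fx", "fy", "cx", "cy" (pixels), "extrinsics" (4x4, takes a point from camera to world coordinates); the wrist camera has in their place "tool_from_camera" (4x4, takes a point from camera to tool coordinates, whose origin is the TCP and whose axes are the flange's). Camera axes: x right, y down, z forward; pixel columns grow to the right and rows downward; lengths in m; the calibration is good to about 2 mm. The wrist camera is an equidistant fisheye: a pixel r from the principal point sees the ray r / f radians off the axis. A picture is of the moment at which its call begins: read the wrist's pose just before it. calibration takes no time and is no camera call.
- bot.job_done(): hands the job in; it is judged then, once.
Trained networks look in the newest picture that a camera, given by its name, has taken for a name from the list of things; names that differ only in an ending like _2 or _b are one class to them, and where a whole thing is asked for, a point or a joint stands for the part that bears it (a point fixed in the world has none). Each returns a list of dicts, best first, with "confidence" (0 to 1); they miss things now and then, are a little off and sometimes report something else, mostly with a low value. They report only what shows in the picture. A call takes as long as a camera call.
- bot.find_in(camera, target): "centre" ([x, y, z] in m, in world coordinates, good to about 4 mm: the middle of the surface that is visible of it).
The state is a dict: "time_s": time; "joint_positions": joint angles; "qvel": joint speeds; "tau": joint torques, N m; "tcp_pos": TCP position; "tool_rot": TCP orientation; "contact_force": force on the tool from outside, world axes, zero at the start; "torque": the same for the moment, N m; "grip_width": finger opening in m; "gripper_force": force on a finger pad.
Only numpy, scipy, OpenCV 4.12 (cv2) and the standard library are available. Lean on these libraries where they do the work, as an engineer would, in place of code of your own. Each camera call takes 0.05 s, during which the arm holds its last target. There are 200 camera calls.

## Working session

There is one attempt and no reset: what is moved stays moved. The work goes in short steps, Python scripts to look and compute and a tool call to move; the robot and the scene stay as the last step left them, time stands still between calls to the robot, and variables do not carry over. Pictures are saved under pics/ and viewed, at most 10 in all, crops included, and the job is handed in when it is done.

Besides the shell and the picture viewer there is one more tool, called as name(argument=value, ...), one argument or row to a line, values as JSON. jog_arm: Moves the arm, as the interface text tells. Its arguments: {"type":"object","properties":{"steps":{"type":"array","items":{"type":"object","properties":{"jaw":{"type":"number"},"x":{"type":"number"},"y":{"type":"number"},"z":{"type":"number"},"turn":{"type":"number"}}}}},"required":["steps"]}

```bash
mkdir -p pics; cat > h.py <<'E'
from plant import bot
import numpy as np, cv2
def cloud(n):
    p,d=bot.grab_frame(n); c=bot.calibration(n)
    v,u=np.mgrid[:420,:560]
    P=np.stack([(u-c['cx'])/c['fx']*d,(v-c['cy'])/c['fy']*d,d,np.ones_like(d)],-1)@np.array(c['extrinsics']).T
    return p,d,P[...,:3]
def save(p,n): cv2.imwrite('pics/'+n,p[...,::-1])
E
python3 - <<'E'
from h import *
s=bot.get_state();print(s['time_s'],s['tcp_pos'],s['tool_rot'],s['grip_width'])
pics=[]
for n in('scene','side'):
    p,d,P=cloud(n);save(p,n+'0.png');np.save(n+'.npy',P)
    for t in('sealer','cover','cover_hinge','cover_handle','stay','stay_pivot','stay_foot','meal_in','meal_a','tray_stack','squeeze','jar'):
        r=bot.find_in(n,t)
        print(n,t,[(np.round(q['centre'],3).tolist(),round(q['confidence'],2)) for q in r[:2]])
E
```

```text
0.0 [ 0.21532133 -0.69178939  0.23042045] [-7.57530000e-04  9.88631583e-01  1.50356195e-01 -1.85551553e-04] 0.08547810440020107
scene sealer [([0.513, 0.475, 0.038], 0.66), ([0.599, 0.176, 0.095], 0.63)]
scene cover [([0.578, 0.164, 0.105], 0.61)]
scene cover_hinge [([0.578, 0.164, 0.101], 0.73)]
scene cover_handle [([0.573, 0.166, 0.102], 0.77)]
scene stay []
scene stay_pivot []
scene stay_foot []
scene meal_in []
scene meal_a [([0.518, 0.472, 0.039], 0.98)]
scene tray_stack [([0.651, -0.148, 0.056], 0.78), ([0.578, 0.164, 0.099], 0.16)]
scene squeeze [([0.711, 0.311, 0.1], 0.65)]
scene jar [([0.767, 0.166, 0.075], 0.61)]
side sealer [([0.557, 0.215, 0.1], 0.87)]
side cover [([0.562, 0.177, 0.106], 0.74)]
side cover_hinge [([0.566, 0.175, 0.101], 0.89)]
side cover_handle [([0.562, 0.175, 0.104], 0.97)]
side stay []
side stay_pivot []
side stay_foot []
side meal_in []
side meal_a [([0.504, 0.482, 0.032], 0.8)]
side tray_stack [([0.627, -0.135, 0.053], 0.55)]
side squeeze [([0.689, 0.322, 0.088], 0.93)]
side jar [([0.753, 0.172, 0.072], 0.94)]
```

```bash
python3 -c "
import cv2,numpy as np
a=cv2.imread('pics/scene0.png');b=cv2.imread('pics/side0.png')
cv2.imwrite('pics/both.png',cv2.resize(np.vstack([a,b]),(400*1,600)) if 0 else cv2.resize(np.hstack([a,b]),(800,300)))"
```

```text
(no output)
```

View pics/scene0.png

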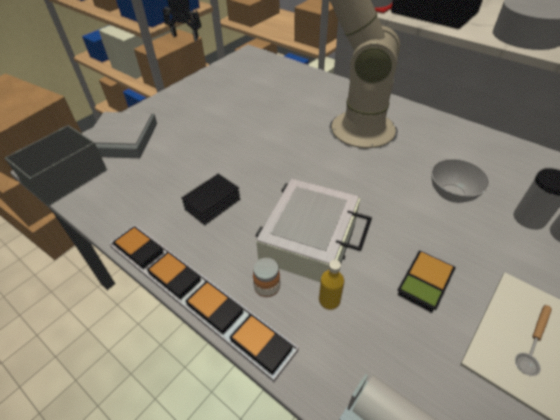

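View pics/side0.png

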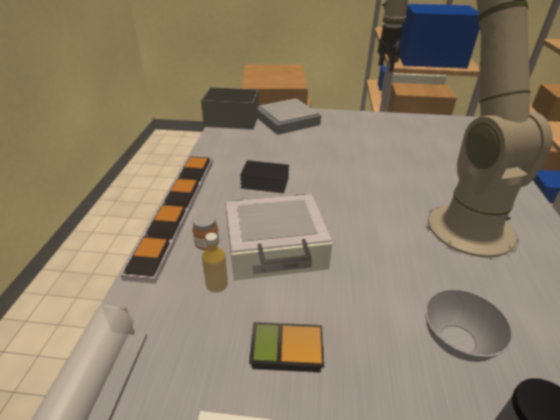

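The sealer sits in mid-table. In the scene picture its cover is around (315,215) with the handle at (358,230) pointing left of the robot. The bottle is at (330,288) and the jar at (266,275), both on the far side. In the side picture the handle is at (285,258).

```bash
python3 - <<'E'
from h import *
for n in('scene','side'):
    P=np.load(n+'.npy').reshape(-1,3)
    m=(P[:,2]>.075)&(P[:,2]<.12)&(np.abs(P[:,0]-.56)<.17)&(P[:,1]>0)&(P[:,1]<.4)
    Q=P[m]; m2=(np.abs(Q[:,2]-np.median(Q[:,2]))<.006);T=Q[m2]
    im=np.zeros((400,400),np.uint8)
    ij=((T[:,:2]-[.36,0])*1000).astype(int);ok=((ij>=0)&(ij<400)).all(1);ij=ij[ok]
    im[ij[:,0],ij[:,1]]=255
    im=cv2.morphologyEx(im,cv2.MORPH_CLOSE,np.ones((7,7)));im=cv2.morphologyEx(im,cv2.MORPH_OPEN,np.ones((41,41)))
    pts=np.argwhere(im>0).astype(np.float32)
    r=cv2.minAreaRect(pts);print(n,np.median(T[:,2]),'center',np.array(r[0])/1000+[.36,0],r[1],r[2])
p=cv2.imread('pics/scene0.png')[165:285,235:395];q=cv2.imread('pics/side0.png')[185:305,210:370]
cv2.imwrite('pics/crop.png',np.hstack([cv2.resize(a,(400,300),interpolation=3) for a in(p,q)]))
PS=np.load('scene.npy')
for v,u in((212,350),(214,362),(217,369),(230,365),(243,361),(243,352)):print(u,v,PS[v,u].round(3))
E
```

```text
scene 0.09887726868127666 center [0.56608493 0.14545284] (252.6060791015625, 211.26055908203125) 15.94539737701416
side 0.10031628526189557 center [0.55898318 0.16255551] (249.29034423828125, 184.87969970703125) 16.8583984375
350 212 [0.487 0.224 0.097]
362 214 [0.476 0.254 0.099]
369 217 [0.473 0.274 0.098]
365 230 [0.522 0.289 0.102]
361 243 [0.563 0.302 0.099]
352 243 [0.504 0.254 0.001]
```

View pics/crop.png

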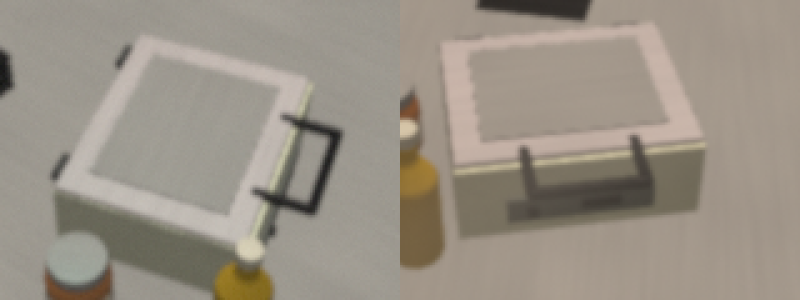

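jog_arm(
  steps=[
    {"jaw": 45, "x": 34, "y": 34},
    {"jaw": 45, "x": 34, "y": 34},
    {"jaw": 45, "x": 34, "y": 34},
    {"jaw": 45, "x": 34, "y": 34},
    {"jaw": 45, "x": 34, "y": 34},
    {"jaw": 45, "x": 34, "y": 34},
    {"jaw": 45, "x": 34, "y": 34},
    {"jaw": 45, "x": 34, "y": 34},
    {"jaw": 45, "x": 34, "y": 34},
    {"jaw": 45, "x": 34, "y": 34},
    {"jaw": 45, "y": 45},
    {"jaw": 45, "y": 45},
  ],
)

```text
schema error: expected keys jaw, x, y, z, turn
```

jog_arm(
  steps=[
    {"jaw": 45, "x": -3, "y": 50},
    {"jaw": 45, "x": -3, "y": 50},
    {"jaw": 45, "x": -3, "y": 50},
    {"jaw": 45, "x": -3, "y": 50},
    {"jaw": 45, "x": -3, "y": 50},
    {"jaw": 45, "x": -3, "y": 50},
    {"jaw": 45, "x": -3, "y": 50},
    {"jaw": 45, "x": -3, "y": 50},
    {"jaw": 45, "x": -3, "y": 50},
    {"jaw": 45, "x": -3, "y": 50},
    {"jaw": 45, "x": -2, "y": 52},
    {"jaw": 45},
  ],
)

```text
schema error: expected keys jaw, x, y, z, turn
```

```bash
python3 - <<'E'
from h import *
s=bot.get_state();print(s['time_s'],s['joint_positions'].round(2) if hasattr(s['joint_positions'],'round') else s['joint_positions'],s['tcp_pos'],s['tool_rot'],s['grip_width'],s['contact_force'])
p,d=bot.grab_frame('wrist');save(p,'w1.png');print(bot.calibration('wrist'))
for t in('cover_handle','cover','cover_hinge'):
    print(t,[(np.round(q['centre'],3).tolist(),round(q['confidence'],2)) for q in bot.find_in('wrist',t)[:2]])
E
```

```text
1.3 [ 1.19  0.6  -0.    1.6   0.    0.94 -0.08] [ 0.21549762 -0.69222182  0.23126477] [-1.18414126e-05  9.88634285e-01  1.50340444e-01 -2.35925708e-05] 0.08545092308326425 [ 0.21900709 -0.58413143  0.40684651]
{'fx': 325.19226210127806, 'fy': 325.19226210127806, 'cx': 278.9311142761911, 'cy': 210.2244390720745, 'tool_from_camera': array([[ 4.70778026e-04, -9.52433793e-01, -3.04745220e-01,
         7.73169228e-02],
       [ 9.99999810e-01,  5.69731918e-04, -2.35783829e-04,
         9.89401759e-04],
       [ 3.98191565e-04, -3.04745051e-01,  9.52433880e-01,
        -1.43880270e-01],
       [ 0.00000000e+00,  0.00000000e+00,  0.00000000e+00,
         1.00000000e+00]])}
cover_handle []
cover []
cover_hinge []
```

View pics/w1.png

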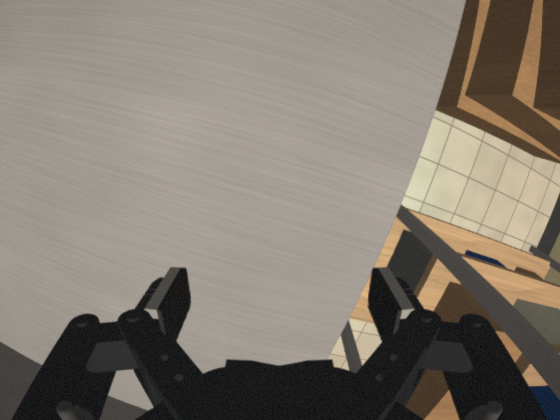

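The moves were refused because each row needs all five keys. The arm hasn't moved, and the wrist picture shows only the tabletop and its edge.

jog_arm(
  steps=[
    {"jaw": 45, "x": 34, "y": 34, "z": 0, "turn": 0},
    {"jaw": 45, "x": 34, "y": 34, "z": 0, "turn": 0},
    {"jaw": 45, "x": 34, "y": 34, "z": 0, "turn": 0},
    {"jaw": 45, "x": 34, "y": 34, "z": 0, "turn": 0},
    {"jaw": 45, "x": 34, "y": 34, "z": 0, "turn": 0},
    {"jaw": 45, "x": 34, "y": 34, "z": 0, "turn": 0},
    {"jaw": 45, "x": 34, "y": 34, "z": 0, "turn": 0},
    {"jaw": 45, "x": 34, "y": 34, "z": 0, "turn": 0},
    {"jaw": 45, "x": 34, "y": 34, "z": 0, "turn": 0},
    {"jaw": 45, "x": 34, "y": 34, "z": 0, "turn": 0},
    {"jaw": 45, "x": 0, "y": 45, "z": 0, "turn": 0},
    {"jaw": 45, "x": 0, "y": 45, "z": 0, "turn": 0},
  ],
)

```text
time_s: 3.0
tcp_pos: [0.5558, -0.2607, 0.2311]
tool_rot: [-0.0, 0.989, 0.151, 0.0]
contact_force: [-0.4, -0.5, -0.8]
grip_width: 0.038
gripper_force: 0.0
```

jog_arm(
  steps=[
    {"jaw": 45, "x": -3, "y": 50, "z": 0, "turn": 0},
    {"jaw": 45, "x": -3, "y": 50, "z": 0, "turn": 0},
    {"jaw": 45, "x": -3, "y": 50, "z": 0, "turn": 0},
    {"jaw": 45, "x": -3, "y": 50, "z": 0, "turn": 0},
    {"jaw": 45, "x": -3, "y": 50, "z": 0, "turn": 0},
    {"jaw": 45, "x": -3, "y": 50, "z": 0, "turn": 0},
    {"jaw": 45, "x": -3, "y": 50, "z": 0, "turn": 0},
    {"jaw": 45, "x": -3, "y": 50, "z": 0, "turn": 0},
    {"jaw": 45, "x": -3, "y": 50, "z": 0, "turn": 0},
    {"jaw": 45, "x": -3, "y": 50, "z": 0, "turn": 0},
    {"jaw": 45, "x": -2, "y": 52, "z": 0, "turn": 0},
    {"jaw": 45, "x": 0, "y": 0, "z": 0, "turn": 0},
  ],
)

```text
time_s: 4.5
tcp_pos: [0.5224, 0.295, 0.2312]
tool_rot: [-0.001, 0.988, 0.154, 0.0]
contact_force: [-0.6, -0.4, 0.2]
grip_width: 0.0388
gripper_force: 0.0
```

```bash
cat >> h.py <<'E'
def st():
    s=bot.get_state();print(round(s['time_s'],2),np.round(s['joint_positions'],2),np.round(s['tcp_pos'],4),np.round(s['tool_rot'],3),round(s['grip_width'],4),np.round(s['contact_force'],1),np.round(s['gripper_force'],1)); return s
def find(c,*ts):
    for t in ts: print(c,t,[(np.round(q['centre'],3).tolist(),round(q['confidence'],2)) for q in bot.find_in(c,t)[:2]])
E
python3 - <<'E'
from h import *
st()
p,d=bot.grab_frame('wrist');save(p,'w2.png')
find('wrist','cover_handle','cover')
E
```

```text
4.5 [-0.55  0.45 -0.08  1.89  0.05  0.8  -1.92] [0.5224 0.295  0.2312] [-0.001  0.988  0.154  0.   ] 0.0388 [-0.6 -0.4  0.2] 0.0
wrist cover_handle [([0.582, 0.176, 0.103], 0.8)]
wrist cover [([0.576, 0.171, 0.099], 0.75)]
```

View pics/w2.png

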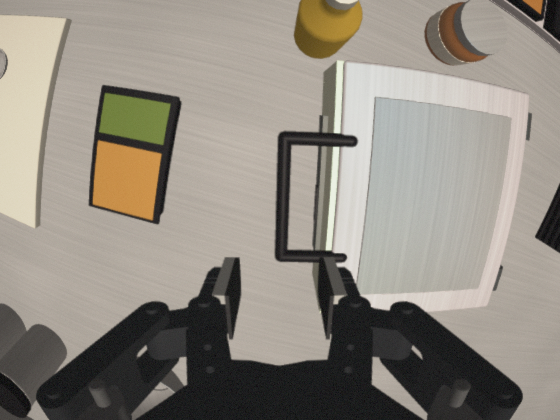

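The wrist picture shows the bar from (285,135) to (282,258), parallel to the jaws, with the bottle top at (340,5).

```bash
cat >> h.py <<'E'
from scipy.spatial.transform import Rotation as R
def wpt(s,d,pts):
    c=bot.calibration('wrist');q=np.array(s['tool_rot']);M=R.from_quat(np.r_[q[1:],q[0]]).as_matrix()
    out=[]
    for u,v in pts:
        x,y=u-c['cx'],v-c['cy'];r=np.hypot(x,y)+1e-9;th=r/c['fx']
        D=d[v,u];X=np.array([np.tan(th)*x/r*D,np.tan(th)*y/r*D,D,1])
        out.append(M@(c['tool_from_camera']@X)[:3]+s['tcp_pos'])
    return np.array(out)
E
python3 - <<'E'
from h import *
s=st();p,d=bot.grab_frame('wrist')
pts=[(285,136),(284,165),(284,197),(283,225),(282,256),(330,70),(345,66),(525,96),(490,300),(360,300)]
for a,b in zip(pts,wpt(s,d,pts)):print(a,b.round(4))
E
```

```text
4.65 [-0.55  0.45 -0.08  1.9   0.05  0.8  -1.92] [0.5235 0.2888 0.2312] [ 0.     0.989  0.15  -0.   ] 0.0388 [ 1.   0.1 -0.8] 0.0
(285, 136) [0.5779 0.2994 0.1023]
(284, 165) [0.5379 0.2861 0.0019]
(284, 197) [0.5009 0.2744 0.0009]
(283, 225) [0.4668 0.2649 0.0016]
(282, 256) [0.4729 0.269  0.1031]
(330, 70) [0.6446 0.2796 0.092 ]
(345, 66) [0.6513 0.2693 0.0986]
(525, 96) [ 0.7442 -0.002   0.0008]
(490, 300) [ 0.4386 -0.0998  0.0008]
(360, 300) [0.545  0.2643 0.2797]
```

```bash
python3 - <<'E'
from h import *
s=st();p,d=bot.grab_frame('wrist')
pts=[(u,v) for v in range(128,266) for u in range(268,302)]
W=wpt(s,d,pts);m=(W[:,2]>.085)&(W[:,2]<.115);B=W[m]
pc=np.array([p[v,u].mean() for u,v in pts]);m2=m&(pc<70)
for mm in(m,m2):
  B=W[mm];l,=[cv2.fitLine(B[:,:2].astype(np.float32),cv2.DIST_HUBER,0,.01,.01).ravel()]
  print(mm.sum(),l,np.degrees(np.arctan2(l[1],l[0])),B.mean(0),B.min(0),B.max(0))
  t=(B[:,:2]-l[2:])@l[:2];print((l[2:]+l[:2]*(t.min()+t.max())/2))
E
```

```text
4.7 [-0.55  0.45 -0.08  1.9   0.05  0.8  -1.92] [0.5237 0.2883 0.2313] [ 0.     0.989  0.15  -0.   ] 0.0383 [ 0.1 -0.8  0.5] 0.0
2212 [0.96015567 0.27946576 0.5121629  0.285327  ] 16.228321 [0.52706193 0.28871566 0.10106967] [0.46463721 0.25001672 0.09364643] [0.58619872 0.31186382 0.10444292]
[0.52361217 0.28865944]
2066 [0.9591978  0.2827359  0.5310163  0.29142508] 16.42356 [0.52605122 0.28840188 0.10124583] [0.46602477 0.25001672 0.09424907] [0.58604275 0.31130189 0.10444292]
[0.52317155 0.28911274]
```

jog_arm(
  steps=[
    {"jaw": 45, "x": 0, "y": 0, "z": -30, "turn": -1},
    {"jaw": 45, "x": 0, "y": 0, "z": -30, "turn": 0},
    {"jaw": 45, "x": 0, "y": 0, "z": -30, "turn": 0},
    {"jaw": 45, "x": 0, "y": 0, "z": -25, "turn": 0},
    {"jaw": 45, "x": 0, "y": 0, "z": -20, "turn": 0},
    {"jaw": 45, "x": 0, "y": 0, "z": -20, "turn": 0},
    {"jaw": 0, "x": 0, "y": 0, "z": 0, "turn": 0},
    {"jaw": 0, "x": 0, "y": 0, "z": 0, "turn": 0},
    {"jaw": 0, "x": 0, "y": 0, "z": 0, "turn": 0},
    {"jaw": 0, "x": 0, "y": 0, "z": 0, "turn": 0},
  ],
)

```text
time_s: 6.0
tcp_pos: [0.5223, 0.2921, 0.0774]
tool_rot: [-0.002, 0.99, 0.143, -0.0]
contact_force: [-5.9, 7.3, -2.0]
grip_width: 0.0101
gripper_force: 58.3
```

```bash
python3 - <<'E'
from h import *
s=st()
a=np.radians(16.3);f=np.array([-np.sin(a),np.cos(a)])
# bar z 0.095; arc waypoints, 24 steps to 1.74
th=np.linspace(.0198,1.74,25);r=.253
H=np.c_[r*np.cos(th)[:,None]*f,r*np.sin(th)]*1000
print(np.diff(H,axis=0).round(1).tolist())
E
```

```text
6.0 [-0.56  0.65 -0.06  2.01  0.07  0.48 -1.96] [0.5223 0.2921 0.0774] [-0.002  0.99   0.143 -0.   ] 0.0101 [-5.9  7.3 -2. ] 58.3
[[0.3, -1.0, 18.1], [0.6, -2.2, 18.0], [1.0, -3.4, 17.8], [1.4, -4.7, 17.5], [1.7, -5.8, 17.1], [2.0, -7.0, 16.6], [2.4, -8.1, 16.0], [2.7, -9.2, 15.4], [3.0, -10.2, 14.7], [3.3, -11.2, 13.9], [3.6, -12.1, 13.0], [3.8, -13.0, 12.0], [4.0, -13.8, 11.0], [4.2, -14.5, 10.0], [4.4, -15.2, 8.9], [4.6, -15.7, 7.7], [4.7, -16.2, 6.5], [4.9, -16.6, 5.3], [5.0, -17.0, 4.0], [5.0, -17.2, 2.8], [5.1, -17.3, 1.5], [5.1, -17.4, 0.2], [5.1, -17.4, -1.1], [5.0, -17.2, -2.4]]
```

jog_arm(
  steps=[
    {"jaw": 0, "x": 0, "y": 1, "z": 18, "turn": 0},
    {"jaw": 0, "x": 0.5, "y": -2, "z": 18, "turn": 0},
    {"jaw": 0, "x": 1, "y": -3, "z": 18, "turn": 0},
    {"jaw": 0, "x": 1.5, "y": -4.5, "z": 17.5, "turn": 0},
    {"jaw": 0, "x": 1.5, "y": -6, "z": 17, "turn": 0},
    {"jaw": 0, "x": 2, "y": -7, "z": 16.5, "turn": 0},
    {"jaw": 0, "x": 2.5, "y": -8, "z": 16, "turn": 0},
    {"jaw": 0, "x": 2.5, "y": -9, "z": 15.5, "turn": 0},
    {"jaw": 0, "x": 3, "y": -10, "z": 14.5, "turn": 0},
    {"jaw": 0, "x": 3.5, "y": -11, "z": 14, "turn": 0},
    {"jaw": 0, "x": 3.5, "y": -12, "z": 13, "turn": 0},
    {"jaw": 0, "x": 4, "y": -13, "z": 12, "turn": 0},
  ],
)

```text
time_s: 7.5
tcp_pos: [0.5471, 0.206, 0.2685]
tool_rot: [-0.001, 0.99, 0.142, -0.001]
contact_force: [-9.3, 5.0, 3.5]
grip_width: 0.0095
gripper_force: 58.4
```

```bash
python3 - <<'E'
from h import *
s=st();find('wrist') if 0 else None
E
```

```text
7.5 [-0.4   0.39 -0.08  1.88  0.03  0.87 -1.78] [0.5471 0.206  0.2685] [-0.001  0.99   0.142 -0.001] 0.0095 [-9.3  5.   3.5] 58.4
```

jog_arm(
  steps=[
    {"jaw": 0, "x": 4, "y": -14, "z": 11, "turn": 0},
    {"jaw": 0, "x": 4, "y": -14.5, "z": 10, "turn": 0},
    {"jaw": 0, "x": 4.5, "y": -15, "z": 9, "turn": 0},
    {"jaw": 0, "x": 4.5, "y": -15.5, "z": 7.5, "turn": 0},
    {"jaw": 0, "x": 4.5, "y": -16, "z": 6.5, "turn": 0},
    {"jaw": 0, "x": 5, "y": -16.5, "z": 5.5, "turn": 0},
    {"jaw": 0, "x": 5, "y": -17, "z": 4, "turn": 0},
    {"jaw": 0, "x": 5, "y": -17, "z": 3, "turn": 0},
    {"jaw": 0, "x": 5, "y": -17, "z": 1.5, "turn": 0},
    {"jaw": 0, "x": 5, "y": -17, "z": 0, "turn": 0},
    {"jaw": 0, "x": 5, "y": -17, "z": -1, "turn": 0},
    {"jaw": 0, "x": 5, "y": -17, "z": -2, "turn": 0},
  ],
)

```text
time_s: 9.0
tcp_pos: [0.6042, 0.0094, 0.3234]
tool_rot: [0.0, 0.99, 0.141, -0.0]
contact_force: [-6.7, -2.2, 7.2]
grip_width: 0.0098
gripper_force: 63.1
```

```bash
python3 - <<'E'
from h import *
st()
E
```

```text
9.0 [-0.09  0.36 -0.02  1.78  0.01  1.   -1.41] [0.6042 0.0094 0.3234] [ 0.     0.99   0.141 -0.   ] 0.0098 [-6.7 -2.2  7.2] 63.1
```

jog_arm(
  steps=[
    {"jaw": 20, "x": 0, "y": 0, "z": 0, "turn": 0},
    {"jaw": 45, "x": 0, "y": 0, "z": 0, "turn": 0},
    {"jaw": 45, "x": 0, "y": 0, "z": 0, "turn": 0},
    {"jaw": 45, "x": 0, "y": 0, "z": 0, "turn": 0},
    {"jaw": 45, "x": 2, "y": -6, "z": 10, "turn": 0},
    {"jaw": 45, "x": 0, "y": 0, "z": 20, "turn": 0},
    {"jaw": 45, "x": 0, "y": 0, "z": 30, "turn": 0},
    {"jaw": 45, "x": 0, "y": 0, "z": 40, "turn": 0},
    {"jaw": 45, "x": 0, "y": 0, "z": 0, "turn": 0},
  ],
)

```text
time_s: 10.12
tcp_pos: [0.6088, 0.0056, 0.4251]
tool_rot: [0.0, 0.99, 0.142, 0.003]
contact_force: [1.0, 0.4, -0.1]
grip_width: 0.0384
gripper_force: 0.0
```

```bash
python3 - <<'E'
from h import *
st()
for n in('scene','side'):
    p,d,P=cloud(n);save(p,n+'1.png');np.save(n+'1.npy',P)
    find(n,'stay','stay_foot','stay_pivot','cover_handle')
a=cv2.imread('pics/scene1.png')[120:290,200:427];b=cv2.imread('pics/side1.png')[120:290,180:407]
cv2.imwrite('pics/c1.png',np.hstack([cv2.resize(q,(400,300),interpolation=3) for q in(a,b)]))
E
```

```text
10.12 [-0.09  0.3  -0.02  1.62  0.    1.22 -1.39] [0.6088 0.0056 0.4251] [0.    0.99  0.142 0.003] 0.0384 [ 1.   0.4 -0.1] 0.0
scene stay [([0.638, 0.144, 0.077], 0.53)]
scene stay_foot [([0.644, 0.144, 0.073], 0.79)]
scene stay_pivot [([0.641, 0.146, 0.074], 0.7)]
scene cover_handle [([0.618, 0.03, 0.214], 0.93)]
side stay []
side stay_foot []
side stay_pivot []
side cover_handle [([0.607, 0.023, 0.203], 0.82)]
```

View pics/c1.png

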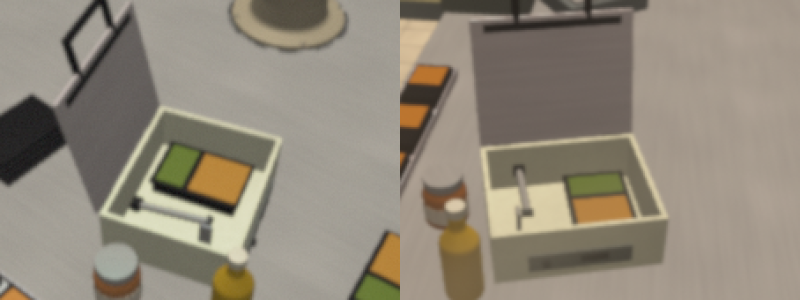

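The cover leans back on its own. The stay is visible, with its foot towards the hinge at (136,203) in the left half of the crop and its lug at (205,225). The inner tray is beside it.

jog_arm(
  steps=[
    {"jaw": 45, "x": 10, "y": 25, "z": 0, "turn": 0},
    {"jaw": 45, "x": 10, "y": 25, "z": 0, "turn": 10},
    {"jaw": 45, "x": 10, "y": 25, "z": 0, "turn": 10},
    {"jaw": 45, "x": 11, "y": 19, "z": 0, "turn": 10},
    {"jaw": 45, "x": 0, "y": 0, "z": 0, "turn": 10},
    {"jaw": 45, "x": 0, "y": 0, "z": 0, "turn": 10},
    {"jaw": 45, "x": 0, "y": 0, "z": -25, "turn": 10},
    {"jaw": 45, "x": 0, "y": 0, "z": -40, "turn": 10},
    {"jaw": 45, "x": 0, "y": 0, "z": -40, "turn": 10},
    {"jaw": 45, "x": 0, "y": 0, "z": -40, "turn": 10},
    {"jaw": 45, "x": 0, "y": 0, "z": -20, "turn": 0},
    {"jaw": 45, "x": 0, "y": 0, "z": 0, "turn": 0},
  ],
)

```text
time_s: 12.12
tcp_pos: [0.6477, 0.0994, 0.2545]
tool_rot: [-0.001, 0.6, 0.8, -0.001]
contact_force: [-0.1, 0.1, 1.4]
grip_width: 0.0379
gripper_force: 0.0
```

```bash
python3 - <<'E'
from h import *
s=st();p,d=bot.grab_frame('wrist');save(p,'w3.png')
find('wrist','stay_foot','stay','cover')
pts=[(u,v) for v in range(100,300) for u in range(180,400)]
W=wpt(s,d,pts)
np.savez('w3.npz',W=W,d=d)
a=np.radians(16.3);X=np.array([np.sin(a),-np.cos(a)]);Y=np.array([np.cos(a),np.sin(a)])
S=np.c_[(W[:,:2]-[.5646,.148])@X,(W[:,:2]-[.5646,.148])@Y]
pc=np.array([p[v,u].mean() for u,v in pts])
m=(W[:,2]>.066)&(W[:,2]<.095)&(np.abs(S[:,1]-.068)<.03)&(S[:,0]>-.03)&(S[:,0]<.088)
print(m.sum())
for a0 in np.arange(-.03,.09,.01):
    k=m&(S[:,0]>=a0)&(S[:,0]<a0+.01)
    if k.sum()>5: print(a0.round(2),k.sum(),np.median(S[k,1]).round(4),S[k,1].min().round(3),S[k,1].max().round(3),np.percentile(W[k,2],90).round(4))
E
```

```text
12.12 [ 0.    0.52 -0.36  1.73  0.22  0.94 -0.16] [0.6477 0.0994 0.2545] [-0.001  0.6    0.8   -0.001] 0.0379 [-0.1  0.1  1.4] 0.0
wrist stay_foot [([0.634, 0.148, 0.073], 0.67)]
wrist stay [([0.635, 0.15, 0.076], 0.55)]
wrist cover [([0.592, 0.03, 0.184], 0.6)]
1142
-0.02 77 0.0669 0.062 0.072 0.0798
-0.01 110 0.0669 0.062 0.072 0.079
0.0 112 0.0669 0.062 0.072 0.0778
0.01 108 0.0669 0.062 0.072 0.0772
0.02 120 0.0664 0.061 0.072 0.0761
0.03 118 0.0659 0.061 0.072 0.075
0.04 114 0.0664 0.061 0.072 0.0741
0.05 110 0.0659 0.058 0.074 0.0734
0.06 172 0.0659 0.058 0.074 0.075
0.07 101 0.0659 0.058 0.074 0.0745
```

View pics/w3.png

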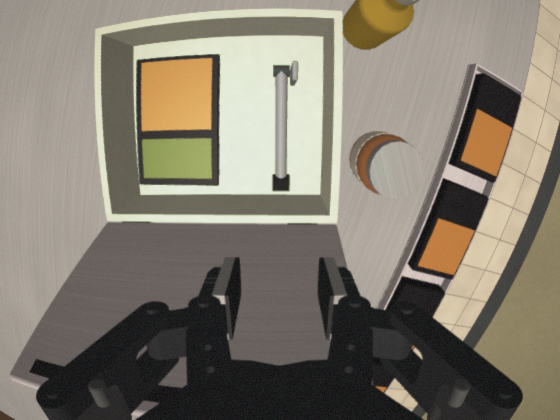

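The wrist picture shows the rod from the lug at (282,72) to the foot at (281,183). It lies in line with the midpoint of the jaws and has free space on both sides.

jog_arm(
  steps=[
    {"jaw": 45, "x": -1.5, "y": 5, "z": -30, "turn": 0},
    {"jaw": 45, "x": 0, "y": 0, "z": -40, "turn": 0},
    {"jaw": 45, "x": 0, "y": 0, "z": -40, "turn": 0},
    {"jaw": 45, "x": 0, "y": 0, "z": -30, "turn": 0},
    {"jaw": 45, "x": 0, "y": 0, "z": -25, "turn": 0},
    {"jaw": 45, "x": 0, "y": 0, "z": -20, "turn": 0},
    {"jaw": 45, "x": 0, "y": 0, "z": -15, "turn": 0},
    {"jaw": 45, "x": 0, "y": 0, "z": -6, "turn": 0},
    {"jaw": 45, "x": 0, "y": 0, "z": 0, "turn": 0},
  ],
)

```text
time_s: 13.45
tcp_pos: [0.6471, 0.1048, 0.0504]
tool_rot: [0.0, 0.6, 0.8, -0.0]
contact_force: [0.3, 0.6, 0.4]
grip_width: 0.0386
gripper_force: 0.0
```

```bash
python3 - <<'E'
from h import *
st()
a=np.radians(16.3);f=np.array([-np.sin(a),np.cos(a)])
# arc for point ~113 mm from pivot, from -0.085 to 1.77
th=np.linspace(-.085,1.77,22);r=113
H=np.c_[-r*np.cos(th)[:,None]*f,r*np.sin(th)]
print(np.diff(H,axis=0).round(1).tolist())
E
```

```text
13.45 [-0.07  0.75 -0.27  1.88  0.35  0.56 -0.29] [0.6471 0.1048 0.0504] [ 0.   0.6  0.8 -0. ] 0.0386 [0.3 0.6 0.4] 0.0
[[0.1, -0.4, 10.0], [-0.1, 0.5, 10.0], [-0.4, 1.3, 9.9], [-0.6, 2.1, 9.7], [-0.9, 2.9, 9.5], [-1.1, 3.7, 9.2], [-1.3, 4.5, 8.8], [-1.5, 5.2, 8.4], [-1.7, 5.9, 7.8], [-1.9, 6.6, 7.3], [-2.1, 7.1, 6.6], [-2.2, 7.7, 6.0], [-2.4, 8.2, 5.2], [-2.5, 8.6, 4.5], [-2.6, 8.9, 3.7], [-2.7, 9.2, 2.8], [-2.7, 9.4, 2.0], [-2.8, 9.5, 1.1], [-2.8, 9.6, 0.2], [-2.8, 9.6, -0.7], [-2.8, 9.5, -1.5]]
```

No contact on the way down. I'll grip the foot and begin the arc.

jog_arm(
  steps=[
    {"jaw": 0, "x": 0, "y": 0, "z": 0, "turn": 0},
    {"jaw": 0, "x": 0, "y": 0, "z": 0, "turn": 0},
    {"jaw": 0, "x": 0, "y": 0, "z": 0, "turn": 0},
    {"jaw": 0, "x": 0, "y": 0, "z": 10, "turn": 0},
    {"jaw": 0, "x": 0, "y": 0.5, "z": 10, "turn": 0},
    {"jaw": 0, "x": -0.5, "y": 1.5, "z": 10, "turn": 0},
  ],
)

```text
time_s: 14.2
tcp_pos: [0.6465, 0.1073, 0.081]
tool_rot: [-0.0, 0.6, 0.8, 0.0]
contact_force: [1.6, 3.7, -6.1]
grip_width: 0.0167
gripper_force: 58.6
```

```bash
python3 - <<'E'
from h import *
st()
E
```

```text
14.2 [-0.06  0.71 -0.29  1.86  0.33  0.61 -0.27] [0.6465 0.1073 0.081 ] [-0.   0.6  0.8  0. ] 0.0167 [ 1.6  3.7 -6.1] 58.6
```

jog_arm(
  steps=[
    {"jaw": 0, "x": -0.5, "y": 2, "z": 9.5, "turn": 0},
    {"jaw": 0, "x": -1, "y": 3, "z": 9.5, "turn": 0},
    {"jaw": 0, "x": -1, "y": 3.5, "z": 9, "turn": 0},
    {"jaw": 0, "x": -1.5, "y": 4.5, "z": 9, "turn": 0},
    {"jaw": 0, "x": -1.5, "y": 5, "z": 8.5, "turn": 0},
    {"jaw": 0, "x": -1.5, "y": 6, "z": 8, "turn": 0},
    {"jaw": 0, "x": -2, "y": 6.5, "z": 7, "turn": 0},
    {"jaw": 0, "x": -2, "y": 7, "z": 6.5, "turn": 0},
    {"jaw": 0, "x": -2, "y": 7.5, "z": 6, "turn": 0},
    {"jaw": 0, "x": -2.5, "y": 8, "z": 5, "turn": 0},
    {"jaw": 0, "x": -2.5, "y": 8.5, "z": 4.5, "turn": 0},
    {"jaw": 0, "x": -2.5, "y": 9, "z": 3.5, "turn": 0},
  ],
)

```text
time_s: 15.7
tcp_pos: [0.6265, 0.1765, 0.1667]
tool_rot: [0.001, 0.6, 0.8, -0.0]
contact_force: [4.3, -0.4, -6.4]
grip_width: 0.0161
gripper_force: 58.6
```

```bash
python3 - <<'E'
from h import *
s=st();g=np.array(s['tcp_pos'])+[0,0,.019]
a=np.radians(16.3);f=np.array([-np.sin(a),np.cos(a)]);d=g-[.6155,.2097,.075]
print(d[:2]@f*1000,d[2]*1000,np.arctan2(d[2],-(d[:2]@f)))
E
```

```text
15.7 [-0.15  0.6  -0.33  1.82  0.27  0.76 -0.33] [0.6265 0.1765 0.1667] [ 0.001  0.6    0.8   -0.   ] 0.0161 [ 4.3 -0.4 -6.4] 58.6
-34.96369384024437 110.70449473610348 1.2648814811055542
```

jog_arm(
  steps=[
    {"jaw": 0, "x": -2.5, "y": 9, "z": 2.5, "turn": 0},
    {"jaw": 0, "x": -2.5, "y": 9.5, "z": 2, "turn": 0},
    {"jaw": 0, "x": -3, "y": 9.5, "z": 1, "turn": 0},
    {"jaw": 0, "x": -3, "y": 9.5, "z": 0, "turn": 0},
    {"jaw": 0, "x": -3, "y": 9.5, "z": -0.5, "turn": 0},
    {"jaw": 0, "x": -2, "y": 7, "z": -1, "turn": 0},
    {"jaw": 0, "x": -0.5, "y": 2, "z": 0, "turn": 0},
    {"jaw": 0, "x": 0, "y": 0, "z": 0, "turn": 0},
  ],
)

```text
time_s: 16.7
tcp_pos: [0.6096, 0.2352, 0.1714]
tool_rot: [0.0, 0.599, 0.8, 0.001]
contact_force: [1.8, -0.8, 5.5]
grip_width: 0.0149
gripper_force: 58.5
```

```bash
python3 - <<'E'
from h import *
s=st();g=np.array(s['tcp_pos'])+[0,0,.019]
a=np.radians(16.3);f=np.array([-np.sin(a),np.cos(a)]);d=g-[.6155,.2097,.075]
print(d[:2]@f*1000,d[2]*1000,np.arctan2(d[2],-(d[:2]@f)))
E
```

```text
16.7 [-0.24  0.6  -0.33  1.81  0.26  0.77 -0.42] [0.6096 0.2352 0.1714] [0.    0.599 0.8   0.001] 0.0149 [ 1.8 -0.8  5.5] 58.5
26.083739894464966 115.39834664324081 1.7930929957719823
```

jog_arm(
  steps=[
    {"jaw": 0, "x": -1, "y": 4, "z": 0, "turn": 0},
    {"jaw": 0, "x": -1, "y": 4, "z": 0, "turn": 0},
    {"jaw": 0, "x": 0, "y": 0, "z": 0, "turn": 0},
  ],
)

```text
time_s: 17.08
tcp_pos: [0.6075, 0.2421, 0.1703]
tool_rot: [-0.0, 0.6, 0.8, 0.0]
contact_force: [4.3, -0.7, 1.2]
grip_width: 0.0145
gripper_force: 58.5
```

```bash
python3 - <<'E'
from h import *
s=st()
p,d,P=cloud('side');find('side','stay_foot','stay');q,d2,P2=cloud('scene');find('scene','stay_foot','stay')
a=q[120:290,200:427];b=p[120:290,180:407]
save(np.hstack([cv2.resize(k,(400,300),interpolation=3) for k in(a,b)]),'c2.png')
E
```

```text
17.07 [-0.25  0.6  -0.33  1.81  0.26  0.77 -0.43] [0.6075 0.2421 0.1703] [-0.   0.6  0.8  0. ] 0.0145 [ 4.3 -0.7  1.2] 58.5
side stay_foot [([0.552, 0.012, 0.21], 0.6), ([0.61, 0.226, 0.143], 0.44)]
side stay [([0.61, 0.225, 0.142], 0.67)]
scene stay_foot [([0.617, 0.221, 0.134], 0.45)]
scene stay [([0.621, 0.221, 0.136], 0.62), ([0.512, 0.472, 0.035], 0.62)]
```

View pics/c2.png

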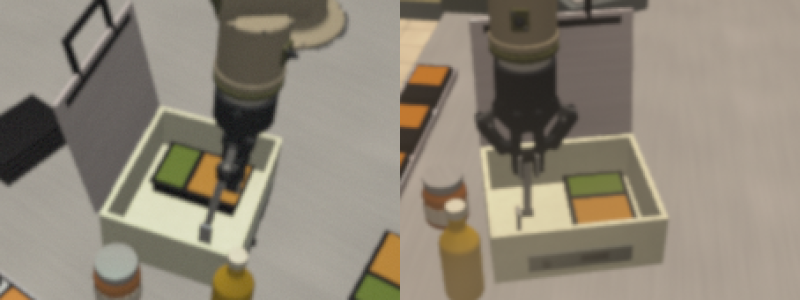

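The stay is upright in both views, running from the lug at (205,232) to the jaws. I'll let go, rise and check its angle.

jog_arm(
  steps=[
    {"jaw": 40, "x": 0, "y": 0, "z": 0, "turn": 0},
    {"jaw": 40, "x": 0, "y": 0, "z": 0, "turn": 0},
    {"jaw": 40, "x": 0, "y": 0, "z": 20, "turn": 0},
    {"jaw": 40, "x": 0, "y": 0, "z": 40, "turn": 0},
    {"jaw": 40, "x": 0, "y": 0, "z": 50, "turn": 0},
    {"jaw": 40, "x": 0, "y": 0, "z": 50, "turn": 0},
    {"jaw": 40, "x": 0, "y": 0, "z": 40, "turn": 0},
    {"jaw": 40, "x": 0, "y": 0, "z": 0, "turn": 0},
  ],
)

```text
time_s: 18.38
tcp_pos: [0.6078, 0.2423, 0.3736]
tool_rot: [0.001, 0.6, 0.8, 0.002]
contact_force: [0.6, 0.3, -1.3]
grip_width: 0.0342
gripper_force: 0.0
```

```bash
python3 - <<'E'
from h import *
s=st()
a=np.radians(16.3);X=np.array([np.sin(a),-np.cos(a)]);Y=np.array([np.cos(a),np.sin(a)])
for n in('side','scene'):
    p,d,P=cloud(n);W=P.reshape(-1,3);Q=W[:,:2]-[.5646,.148];S=np.c_[Q@X,Q@Y,W[:,2]]
    m=(abs(S[:,1]-.066)<.02)&(S[:,0]<0)&(S[:,0]>-.09)&(S[:,2]>.095)&(S[:,2]<.21)
    print(n,m.sum())
    for z in np.arange(.095,.21,.015):
        k=m&(S[:,2]>=z)&(S[:,2]<z+.015)
        if k.sum()>3: print(z.round(3),k.sum(),np.median(S[k],0).round(4))
    m=(abs(S[:,1])<.11)&(S[:,2]>.11)&(S[:,2]<.28)&(S[:,0]>.09)&(S[:,0]<.2)
    l=np.polyfit(S[m,2],S[m,0],1);print('cover',np.pi/2+np.arctan(l[0]),m.sum())
    h=(abs(S[:,1])<.07)&(S[:,2]>.325)&(S[:,2]<.36)&(S[:,0]>.12)&(S[:,0]<.2)
    if h.sum(): print('handle',h.sum(),np.median(W[h],0),S[h].min(0),S[h].max(0))
E
```

```text
18.38 [-0.21  0.42 -0.38  1.58  0.16  1.17 -0.34] [0.6078 0.2423 0.3736] [0.001 0.6   0.8   0.002] 0.0342 [ 0.6  0.3 -1.3] 0.0
side 177
0.095 22 [-0.0553  0.0663  0.1029]
0.11 15 [-0.0571  0.0661  0.1175]
0.125 16 [-0.0593  0.0673  0.1318]
0.14 23 [-0.0616  0.0681  0.1475]
0.155 21 [-0.0626  0.068   0.1615]
0.17 20 [-0.0653  0.068   0.1762]
0.185 60 [-0.0679  0.0667  0.1944]
cover 1.7965370633423379 4745
handle 154 [ 0.61075852 -0.00496893  0.3368911 ] [ 0.15371021 -0.06265435  0.32520662] [0.16633937 0.05628981 0.34288728]
scene 174
0.095 19 [-0.0483  0.0733  0.1043]
0.11 16 [-0.0496  0.0728  0.1197]
0.125 20 [-0.0527  0.0735  0.1339]
0.14 18 [-0.0542  0.0736  0.1477]
0.155 19 [-0.0565  0.072   0.1631]
0.17 16 [-0.0584  0.076   0.1807]
0.185 66 [-0.0603  0.0721  0.1948]
cover 1.7969449578130576 2714
handle 214 [ 0.62104528 -0.00706476  0.33835703] [ 0.15968441 -0.05831846  0.32505649] [0.17347717 0.06155257 0.3416948 ]
```

jog_arm(
  steps=[
    {"jaw": 45, "x": 0, "y": 0, "z": 30, "turn": -10},
    {"jaw": 45, "x": 0, "y": 0, "z": 30, "turn": -10},
    {"jaw": 45, "x": 0, "y": -25, "z": 0, "turn": -10},
    {"jaw": 45, "x": 0, "y": -25, "z": 0, "turn": -10},
    {"jaw": 45, "x": 0, "y": -30, "z": 0, "turn": -10},
    {"jaw": 45, "x": 0, "y": -30, "z": 0, "turn": -10},
    {"jaw": 45, "x": 0, "y": -30, "z": 0, "turn": -10},
    {"jaw": 45, "x": 0, "y": -30, "z": 0, "turn": -10},
    {"jaw": 45, "x": 0, "y": -30, "z": 0, "turn": -10},
    {"jaw": 45, "x": 2, "y": -30, "z": 0, "turn": 0},
    {"jaw": 45, "x": 2, "y": -24, "z": 0, "turn": 0},
    {"jaw": 45, "x": 0, "y": 0, "z": 0, "turn": 0},
  ],
)

```text
time_s: 19.98
tcp_pos: [0.6109, -0.0148, 0.4285]
tool_rot: [0.0, 0.99, 0.14, -0.002]
contact_force: [-0.2, 0.5, -0.6]
grip_width: 0.0386
gripper_force: 0.0
```

```bash
python3 - <<'E'
from h import *
s=st();p,d=bot.grab_frame('wrist')
pts=[(u,v) for v in range(60,330) for u in range(200,360)]
W=wpt(s,d,pts)
a=np.radians(16.3);X=np.array([np.sin(a),-np.cos(a)]);Y=np.array([np.cos(a),np.sin(a)])
Q=W[:,:2]-[.5646,.148];S=np.c_[Q@X,Q@Y,W[:,2]]
m=(abs(S[:,1])<.035)&(S[:,2]>.325)&(S[:,2]<.36)&(S[:,0]>.12)&(S[:,0]<.21)
print(m.sum(),np.median(S[m],0),S[m].min(0),S[m].max(0));print('tcp',((s['tcp_pos'][:2]-np.array([.5646,.148]))@np.c_[X,Y]))
E
```

```text
19.98 [-0.09  0.3   0.03  1.61 -0.01  1.24 -1.35] [ 0.6109 -0.0148  0.4285] [ 0.     0.99   0.14  -0.002] 0.0386 [-0.2  0.5 -0.6] 0.0
1390 [0.16589402 0.00276054 0.34162205] [ 0.1598232  -0.03496268  0.33593875] [0.17176632 0.03485187 0.34433375]
tcp [ 0.16919838 -0.00127889]
```

jog_arm(
  steps=[
    {"jaw": 45, "x": -1, "y": 3, "z": -20, "turn": 0},
    {"jaw": 45, "x": 0, "y": 0, "z": -30, "turn": 0},
    {"jaw": 45, "x": 0, "y": 0, "z": -30, "turn": 0},
    {"jaw": 45, "x": 0, "y": 0, "z": -20, "turn": 0},
    {"jaw": 45, "x": 0, "y": 0, "z": -11, "turn": 0},
    {"jaw": 0, "x": 0, "y": 0, "z": 0, "turn": 0},
    {"jaw": 0, "x": 0, "y": 0, "z": 0, "turn": 0},
    {"jaw": 0, "x": 0, "y": 0, "z": 0, "turn": 0},
    {"jaw": 0, "x": 0, "y": 0, "z": 0, "turn": 0},
  ],
)

```text
time_s: 21.15
tcp_pos: [0.6107, -0.0095, 0.3196]
tool_rot: [-0.0, 0.99, 0.142, 0.0]
contact_force: [0.8, 0.9, -3.0]
grip_width: 0.0096
gripper_force: 58.7
```

```bash
python3 - <<'E'
from h import *
s=st()
a=np.radians(16.3);f=np.array([-np.sin(a),np.cos(a)])
th=np.linspace(1.817,.59,19);r=.253
H=np.c_[r*np.cos(th)[:,None]*f,r*np.sin(th)]*1000
print(np.diff(H,axis=0).round(1).tolist(), H[-1]+[594.1,47.2,90])
E
```

```text
21.15 [-0.09  0.37  0.02  1.77 -0.01  1.   -1.36] [ 0.6107 -0.0095  0.3196] [-0.     0.99   0.142  0.   ] 0.0096 [ 0.8  0.9 -3. ] 58.7
[[-4.7, 16.2, 3.6], [-4.8, 16.4, 2.5], [-4.8, 16.5, 1.3], [-4.8, 16.5, 0.1], [-4.8, 16.5, -1.0], [-4.8, 16.4, -2.2], [-4.7, 16.2, -3.4], [-4.7, 16.0, -4.5], [-4.6, 15.6, -5.6], [-4.5, 15.2, -6.7], [-4.3, 14.8, -7.8], [-4.2, 14.2, -8.8], [-4.0, 13.6, -9.8], [-3.8, 12.9, -10.8], [-3.6, 12.2, -11.7], [-3.3, 11.4, -12.5], [-3.1, 10.6, -13.3], [-2.8, 9.7, -14.0]] [535.09600142 248.97793906 230.7593388 ]
```

jog_arm(
  steps=[
    {"jaw": 0, "x": -4.5, "y": 16, "z": 3.5, "turn": 0},
    {"jaw": 0, "x": -5, "y": 16.5, "z": 2.5, "turn": 0},
    {"jaw": 0, "x": -5, "y": 16.5, "z": 1.5, "turn": 0},
    {"jaw": 0, "x": -4.5, "y": 16.5, "z": 0, "turn": 0},
    {"jaw": 0, "x": -5, "y": 16.5, "z": -1, "turn": 0},
    {"jaw": 0, "x": -5, "y": 16.5, "z": -2, "turn": 0},
    {"jaw": 0, "x": -4.5, "y": 16, "z": -3.5, "turn": 0},
    {"jaw": 0, "x": -4.5, "y": 16, "z": -4.5, "turn": 0},
    {"jaw": 0, "x": -4.5, "y": 15.5, "z": -5.5, "turn": 0},
    {"jaw": 0, "x": -4.5, "y": 15, "z": -6.5, "turn": 0},
    {"jaw": 0, "x": -4.5, "y": 15, "z": -8, "turn": 0},
    {"jaw": 0, "x": -4, "y": 14, "z": -9, "turn": 0},
  ],
)

```text
time_s: 22.65
tcp_pos: [0.5553, 0.1814, 0.2863]
tool_rot: [-0.0, 0.99, 0.142, 0.001]
contact_force: [7.2, -0.1, -2.2]
grip_width: 0.0097
gripper_force: 62.0
```

```bash
python3 - <<'E'
from h import *
s=st();g=np.array(s['tcp_pos'])+[0,0,.017]
a=np.radians(16.3);f=np.array([-np.sin(a),np.cos(a)]);d=g-[.5941,.0472,.09];c=d[:2]@f
print(np.hypot(c,d[2]),np.arctan2(d[2],c))
E
```

```text
22.65 [-0.39  0.37 -0.04  1.87  0.02  0.9  -1.72] [0.5553 0.1814 0.2863] [-0.     0.99   0.142  0.001] 0.0097 [ 7.2 -0.1 -2.2] 62.0
0.25497298680766245 0.990855844599471
```

jog_arm(
  steps=[
    {"jaw": 0, "x": -4, "y": 13.5, "z": -10, "turn": 0},
    {"jaw": 0, "x": -4, "y": 13, "z": -11, "turn": 0},
    {"jaw": 0, "x": -3.5, "y": 12, "z": -11.5, "turn": 0},
    {"jaw": 0, "x": -3.5, "y": 11.5, "z": -12.5, "turn": 0},
    {"jaw": 0, "x": -3, "y": 10.5, "z": -13.5, "turn": 0},
    {"jaw": 0, "x": 0, "y": 0, "z": 0, "turn": 0},
  ],
)

```text
time_s: 23.4
tcp_pos: [0.5368, 0.2428, 0.2272]
tool_rot: [-0.0, 0.99, 0.143, 0.0]
contact_force: [5.1, 3.8, 1.4]
grip_width: 0.0099
gripper_force: 61.5
```

```bash
cat > a.py <<'E'
from h import *
s=st();g=np.array(s['tcp_pos'])+[0,0,.017]
a=np.radians(16.3);f=np.array([-np.sin(a),np.cos(a)]);d=g-[.5941,.0472,.09];c=d[:2]@f
print(np.hypot(c,d[2]),np.arctan2(d[2],c)-.02)
E
python3 a.py
```

```text
23.4 [-0.49  0.44 -0.05  1.92  0.03  0.78 -1.84] [0.5368 0.2428 0.2272] [-0.     0.99   0.143  0.   ] 0.0099 [5.1 3.8 1.4] 61.5
0.25558896030406014 0.6278034117481073
```

Nearly there; small steps down, watching the force.

jog_arm(
  steps=[
    {"jaw": 0, "x": -1, "y": 3.5, "z": -5, "turn": 0},
    {"jaw": 0, "x": -1, "y": 3.5, "z": -5, "turn": 0},
    {"jaw": 0, "x": 0, "y": 0, "z": 0, "turn": 0},
  ],
)

```text
time_s: 23.78
tcp_pos: [0.5347, 0.2489, 0.2178]
tool_rot: [-0.0, 0.99, 0.142, -0.0]
contact_force: [4.0, 3.5, 0.1]
grip_width: 0.0095
gripper_force: 62.3
```

```bash
python3 a.py
```

```text
23.77 [-0.5   0.45 -0.05  1.93  0.03  0.76 -1.85] [0.5347 0.2489 0.2178] [-0.     0.99   0.142 -0.   ] 0.0095 [4.  3.5 0.1] 62.3
0.255314989517817 0.5830906419439841
```

jog_arm(
  steps=[
    {"jaw": 0, "x": -0.5, "y": 2, "z": -3, "turn": 0},
    {"jaw": 0, "x": -0.5, "y": 2, "z": -3, "turn": 0},
    {"jaw": 0, "x": 0, "y": 0, "z": 0, "turn": 0},
  ],
)

```text
time_s: 24.15
tcp_pos: [0.534, 0.2517, 0.2134]
tool_rot: [0.0, 0.99, 0.141, 0.0]
contact_force: [-0.2, -1.9, 15.8]
grip_width: 0.0101
gripper_force: 64.0
```

```bash
python3 a.py
```

```text
24.15 [-0.5   0.46 -0.05  1.93  0.03  0.75 -1.86] [0.534  0.2517 0.2134] [0.    0.99  0.141 0.   ] 0.0101 [-0.2 -1.9 15.8] 64.0
0.25523130206364414 0.5626425874047618
```

Force rose to 16 N at about 0.56 rad, so the cover is on the foot. I'll let go with a narrow opening.

jog_arm(
  steps=[
    {"jaw": 15, "x": 0, "y": 0, "z": 0, "turn": 0},
    {"jaw": 30, "x": 0, "y": 0, "z": 0, "turn": 0},
    {"jaw": 30, "x": 0, "y": 0, "z": 0, "turn": 0},
    {"jaw": 30, "x": 0, "y": 0, "z": 10, "turn": 0},
    {"jaw": 30, "x": 0, "y": 0, "z": 20, "turn": 0},
    {"jaw": 30, "x": 0, "y": 0, "z": 40, "turn": 0},
    {"jaw": 30, "x": 0, "y": 0, "z": 50, "turn": 0},
    {"jaw": 30, "x": 0, "y": 0, "z": 50, "turn": 0},
    {"jaw": 30, "x": 0, "y": 0, "z": 0, "turn": 0},
  ],
)

```text
time_s: 25.28
tcp_pos: [0.5353, 0.2525, 0.3871]
tool_rot: [-0.001, 0.99, 0.142, 0.004]
contact_force: [-0.3, -0.5, -0.1]
grip_width: 0.0255
gripper_force: 0.0
```

```bash
python3 - <<'E'
from h import *
s=st()
a=np.radians(16.3);X=np.array([np.sin(a),-np.cos(a)]);Y=np.array([np.cos(a),np.sin(a)])
o=[]
for n in('side','scene'):
    p,d,P=cloud(n);o.append(p);W=P.reshape(-1,3);Q=W[:,:2]-[.5646,.148];S=np.c_[Q@X,Q@Y,W[:,2]]
    m=(abs(S[:,1])<.11)&(S[:,2]>.11)&(S[:,2]<.22)&(S[:,0]>-.08)&(S[:,0]<.09)
    l=np.polyfit(S[m,0],S[m,2],1);e=abs(S[m,2]-np.polyval(l,S[m,0]))<.008;l=np.polyfit(S[m][e,0],S[m][e,2],1);print('cover',-np.arctan(l[0]),m.sum())
    find(n,'meal_a','tray_stack','squeeze','jar','stay')
save(np.hstack([cv2.resize(o[1][120:290,200:427],(400,300)),cv2.resize(o[0][120:290,180:407],(400,300))]),'c3.png')
E
```

```text
25.27 [-0.5   0.29 -0.04  1.72  0.01  1.12 -1.84] [0.5353 0.2525 0.3871] [-0.001  0.99   0.142  0.004] 0.0255 [-0.3 -0.5 -0.1] 0.0
cover 0.4345553930061327 694
side meal_a [([0.5, 0.479, 0.034], 0.67)]
side tray_stack [([0.627, -0.131, 0.05], 0.83)]
side squeeze [([0.688, 0.323, 0.088], 0.59)]
side jar [([0.756, 0.171, 0.068], 0.83), ([0.691, 0.325, 0.089], 0.75)]
side stay [([0.613, 0.226, 0.152], 0.51)]
cover 0.550021393006342 3229
scene meal_a [([0.517, 0.47, 0.035], 0.7)]
scene tray_stack [([0.65, -0.153, 0.053], 0.6)]
scene squeeze [([0.711, 0.31, 0.101], 0.85)]
scene jar [([0.768, 0.165, 0.076], 0.68)]
scene stay []
```

View pics/c3.png

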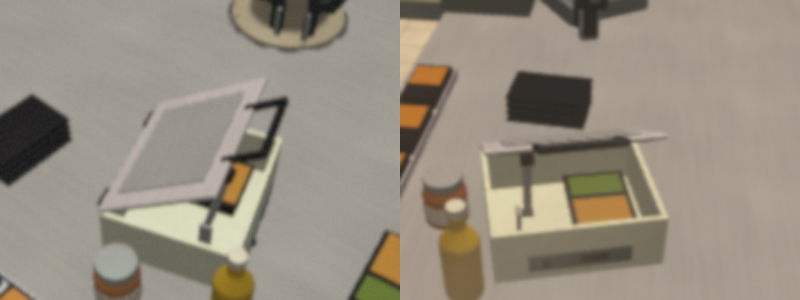

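The cover rests on the stay's foot, which meets its underside at (527,158) in the right half of the picture. The bystanders have not moved and the arm is clear, so I'm handing in.

```bash
python3 -c "
from plant import bot
print(bot.job_done())"
```

```text
the job is handed in; nothing more can be done
None
```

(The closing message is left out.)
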